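Push two drill cores out of their sleeves

TASK

Two drill cores are stuck in the clear leaning sleeves of the core press. Take the push rod from its blue stand and push each core right through its sleeve, so that it drops out of the lower end and slides down its lane to the stop; then stand the rod back in its stand. Do not touch the cores with the gripper, and leave the pots and bottles standing round about undisturbed.

Things in the scene. Friction and masses are not known exactly. Their poses are not given: they have to be found in the camera images.
- press: Fixed grey core press, 130 (x) by 215 (y) mm, its yaw lies between -0.4 and 0.65 rad; nothing on it is higher than 208 mm. Origin: on the bench, on its mid plane. Two clear sleeves, 74 mm apart in x, lean 40 degrees from vertical: the push direction, mouth to exit, is (0, sin 40, -cos 40) in this frame. The mouths are at the -y end, the lanes run down to +y.
- push_rod: Loose push rod, 164 mm long, 0.15 kg, round about its own z: a black foot 22 mm in diameter at the bottom, steel shaft 14 mm in diameter, orange handle 26 mm in diameter from 108 to 164 mm above the foot. Origin: centre of the foot's underside; z along the rod to the handle. It stands upright in the blue stand at the start, foot on the socket's floor.
- stand: Fixed blue block, 84 x 84 x 60 mm, in one of three places. Origin: centre of its underside. A round socket 32 mm wide, 35 mm deep, opens upward at its centre.
- stand_floor (a point): Centre of the floor of the stand's socket, 25 mm above the bench; the mouth is 35 mm higher.
- core_left: Loose reddish clay drill core, rigid cylinder 32 mm in diameter, 70 mm long, 0.12 kg; origin at its centre, z along its axis. It starts stuck in the left sleeve (left as seen looking along the push direction: -x side of the press), its upper end 7 mm inside the mouth and its lower end 8 mm inside the exit.
- mouth_left (a point): Centre of the upper end (mouth) of the left sleeve's bore, about 190 mm above the bench. Sleeve: 85 mm long, 35 mm bore, 43 mm outside.
- exit_left (a point): Centre of the lower end (exit) of the left sleeve's bore. A spring plunger 13 mm short of it holds the core stuck; a push of about 3 to 6 N moves it. The core is free once the rod's foot is about level with this point; the rod's handle then is still 23 mm short of the mouth.
- seat_left (a point): Where the centre of core_left lies when it rests in the left lane, its end against the stop. The lane is polished steel, 43 mm wide between 25 mm walls, and falls at 32 degrees to the stop: a freed core slides down by itself.
- core_right: Loose grey stone drill core, rigid cylinder 32 mm in diameter, 70 mm long, 0.12 kg; origin at its centre, z along its axis. It starts stuck in the right sleeve (right as seen looking along the push direction: +x side of the press), its upper end 7 mm inside the mouth and its lower end 8 mm inside the exit.
- mouth_right (a point): Centre of the upper end (mouth) of the right sleeve's bore, about 190 mm above the bench. Sleeve: 85 mm long, 35 mm bore, 43 mm outside.
- exit_right (a point): Centre of the lower end (exit) of the right sleeve's bore. A spring plunger 13 mm short of it holds the core stuck; a push of about 3 to 6 N moves it. The core is free once the rod's foot is about level with this point; the rod's handle then is still 23 mm short of the mouth.
- seat_right (a point): Where the centre of core_right lies when it rests in the right lane, its end against the stop. The lane is polished steel, 43 mm wide between 25 mm walls, and falls at 32 degrees to the stop: a freed core slides down by itself.
- pen_pot: Bystander, loose: black pot of pens, about 84 mm across, 147 mm high. Origin: centre of its underside.
- swab_jar: Bystander, loose: glass pot of cotton swabs, 62 mm across, 89 mm high. Origin: centre of its underside.
- stopper_flask: Bystander, loose: clear stoppered flask, 62 mm across, 104 mm high. Origin: centre of its underside.
- dropper_bottle: Bystander, loose: amber dropper bottle, 30 mm across, 92 mm high. Origin: centre of its underside.

How it is judged:
On the way, in this order (a step that is already met when the one before it is completed fails the run):
1. one core has been pushed out of its sleeve with the rod (((z of core_left in the frame of press below 0.105 m and distance between push_rod and exit_left below 0.04 m) or (z of core_right in the frame of press below 0.105 m and distance between push_rod and exit_right below 0.04 m))), for 0.05 s.
2. the other core has been pushed out of its sleeve with the rod too (z of each of core_left, core_right in the frame of press below 0.105 m and ((z of core_left in the frame of press below 0.105 m and distance between push_rod and exit_left below 0.04 m) or (z of core_right in the frame of press below 0.105 m and distance between push_rod and exit_right below 0.04 m))), for 0.05 s.
At the end, for the whole second after the job is handed in: Each core lies still in its own lane with its end against the stop (centre within 14 mm of its seat point), and the push rod stands still in the stand's socket (foot within 14 mm sideways and 16 mm in all of the middle of the socket's floor, leaning less than 0.3 rad), released (distance between core_left and seat_left below 0.014 m and linear speed of each of core_left, core_right, push_rod below 0.02 m/s and distance between core_right and seat_right below 0.014 m and horizontal distance between push_rod and stand_floor below 0.014 m and distance between push_rod and stand_floor below 0.016 m and angle between push_rod's own z axis and vertical below 0.3 rad); the robot touches nothing.
It fails at once if the gripper touches a core (contact force between the fingers and core_left above 0.3 N or contact force between the fingers and core_right above 0.3 N).
It fails at once if a bystander is moved by more than 25 mm or tipped by more than 0.35 rad (distance of any of pen_pot, swab_jar, stopper_flask, dropper_bottle from where it was at the start of the episode above 0.025 m or angle between any of pen_pot, swab_jar, stopper_flask, dropper_bottle's own z axis and vertical above 0.35 rad).
It also fails if it takes over 54 s, if anything falls off the work surface, if the arm or the gripper's body presses on something with over 40 N, if the wrist force passes 120 N, or if a joint passes its speed limit or range.

ROBOT

A 7-joint arm with a two-finger parallel gripper is mounted at the origin on the work surface; the furniture and walls round the work are solid. World frame = base frame: x ahead of the robot, y to its left, z up, the work surface at z = 0. Lengths are in m, angles in rad, forces in N, time in s.
With the tool pointing down it reaches from about 0.4 to 0.85 m from the base axis. Payload 4.5 kg.
Tool frame: the origin (TCP) lies at the very end of the fingers, on their centre line; the grasp point (between the pads) lies 19 mm behind it (r.grip_depth is the z of the grasp point in the tool frame, in m); z points along the fingers, y is the line along which they close (so a half turn about z gives the same grasp; the last joint's range is limited). The gripper opens to 88 mm and grips with 3 to 60 N. Pads are 18 mm wide; open, the fingers measure 123 mm over their backs; the gripper's body (75 mm by 187 mm) begins 45 mm behind the grasp point.
Start: joints at [1.15, 0.689, -0.195, 1.565, 0.157, 0.902, -0.215], TCP at [0.275, -0.561, 0.239] pointing down, gripper open.
Joint ranges: [-3.01, 3.01], [-0.46, 2.08], [-1.47, 1.51], [0.13, 2.56], [-1, 4.14], [0.04, 2.09], [-2.66, 2.66]. Speed limits (rad/s): [2.57, 2.57, 3.14, 3.14, 3.14, 3.14, 3.14].

INTERFACE

Orientations are given as a unit quaternion [x, y, z, w].
In Python, from plant import r, viewer gives the robot as it stands (r), with the cameras (viewer).
- The arm moves only by the tool steer_hand, called in YAML: its name, and indented under it one key for each argument. Schema: {"type":"object","properties":{"rows":{"type":"array","items":{"type":"array","items":{"type":"array","items":{"type":"number"},"minItems":7,"maxItems":7},"minItems":1,"maxItems":10},"minItems":1,"maxItems":1},"force":{"type":"number"},"only":{"type":"string"},"quiet":{"type":"boolean"},"lines":{"type":"string"}},"required":["rows"],"additionalProperties":false}. rows is a list that holds a single list of rows (three levels of brackets), with 1 to 10 rows, each of 7 numbers: the opening from 0.0 (shut) to 1.0 (fully open), then dx, dy, dz in m, then a rotation vector rx, ry, rz in rad; each row is the pose to reach, as a shift and turn from the pose commanded when the call began, along the tool's axes at that moment; what a row does not reach only later rows make up. A row lasts 1/10 s, in which the tool goes at most 0.05 m and 0.15 rad, less where a joint would pass 70% of its speed; a pose out of reach is approached as far as the arm can. The fingers move at their own pace and stop on an object; force is the grip in N (left out, the last holds). Time passes only in rows, so rows that do not move let the fingers close. The tool returns the time, the measured TCP pose, the force, the opening and the grip force at its end. only (a regular expression) keeps the lines of the reply that match it, lines (a string "A,B") keeps lines A to B, and quiet returns only ok. Input that does not fit is refused with a message, and nothing moves.
- r.get_state(): the state, without advancing time (a new reading comes with each control period).
- viewer.snapshot(name): name is "scene" or "side" or "wrist"; returns the picture (384x512x3 uint8, red, green, blue); there is no depth.
- viewer.camera_params(name): a dict with "fx", "fy", "cx", "cy" (pixels), "rvec" (rotation vector, rad) and "tvec" (3), from world to camera coordinates, as OpenCV has them. Camera axes: x right, y down, z forward; pixel columns grow to the right and rows downward; lengths in m; the calibration is good to about 2 mm. A picture is of the moment at which its call begins: read the wrist's pose just before it. camera_params takes no time and is no camera call; for the wrist camera it gives the pose at the moment of the call.
- r.finish_job(): hands the job in; it is judged then, once.
The state is a dict: "clock": time; "q": joint angles; "qd": joint speeds; "joint_torque": joint torques, N m; "tool_pos": TCP position; "eef_rot": TCP orientation; "contact_force": force on the tool from outside, world axes, zero at the start; "moment": the same for the moment, N m; "opening": opening from 0.0 (shut) to 1.0 (fully open); "finger_force": force on a finger pad.
Only numpy, scipy, OpenCV 4.12 (cv2) and the standard library are available. Lean on these libraries where they do the work, as an engineer would, in place of code of your own. Each camera call takes 0.05 s, during which the arm holds its last target. There are 200 camera calls.

## Working session

There is one attempt and no reset: what is moved stays moved. The work goes in short steps, Python scripts to look and compute and a tool call to move; the robot and the scene stay as the last step left them, time stands still between calls to the robot, and variables do not carry over. Pictures are saved under pics/ and viewed, at most 10 in all, crops included, and the job is handed in when it is done.

```bash
ls; mkdir -p pics; python3 - <<'E'
from plant import r, viewer
import cv2,numpy as np
a=viewer.snapshot("scene");b=viewer.snapshot("side")
cv2.imwrite("pics/scene0.png",a[:,:,::-1]);cv2.imwrite("pics/side0.png",b[:,:,::-1])
for n in("scene","side"):
    p=viewer.camera_params(n);print(n,p, -cv2.Rodrigues(np.array(p["rvec"]))[0].T@np.array(p["tvec"]).ravel())
s=r.get_state();print(s["clock"],s["tool_pos"],s["eef_rot"],r.grip_depth)
E
```

```text
pics
plant.py
scene {'fx': 378.56918474955495, 'fy': 378.56918474955495, 'cx': 254.1090114502457, 'cy': 196.69100484934893, 'rvec': array([ 2.13222825, -0.60973445,  0.33866626]), 'tvec': array([-0.44424992,  0.22925166,  0.73076808])} [ 0.11807044 -0.61798485  0.62296901]
side {'fx': 371.88058164480526, 'fy': 371.88058164480526, 'cx': 261.96647527158547, 'cy': 190.33773675781717, 'rvec': array([ 2.47011199,  0.41226395, -0.12564453]), 'tvec': array([-0.44862383, -0.09369229,  1.10406448])} [ 0.65527014 -0.55438686  0.83203138]
0.1 [ 0.27427213 -0.5609962   0.23801843] [ 9.74249515e-01  2.25471152e-01 -2.25238353e-04 -7.68573007e-04] -0.0187
```

View pics/scene0.png

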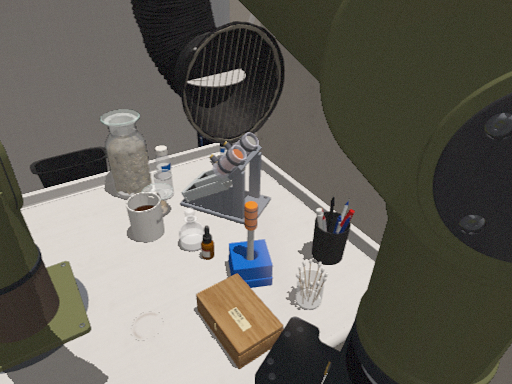

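View pics/side0.png

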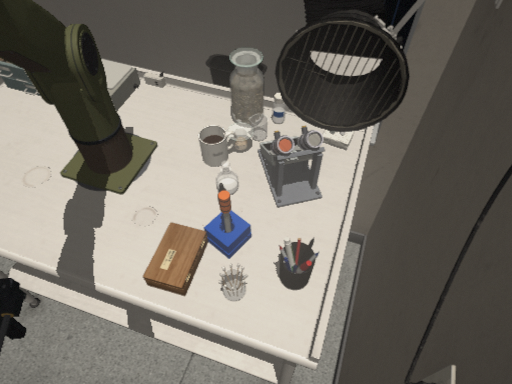

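The scene view shows the rod in the stand at about (250,205–262) and the press mouths at (237,156) and (250,143). The side view has the stand at (228,232) and the mouths at (286,145) red and (314,138) grey. Next I'll enlarge the press in both views.

```bash
cat > h.py <<'E'
import cv2,numpy as np
from plant import r, viewer
from scipy.spatial.transform import Rotation as R
def cam(n):
    p=viewer.camera_params(n);M=cv2.Rodrigues(np.array(p["rvec"]))[0];t=np.array(p["tvec"]).ravel()
    return p,M,t
def ray(n,u,v,c=None):
    p,M,t=c or cam(n); d=M.T@np.array([(u-p["cx"])/p["fx"],(v-p["cy"])/p["fy"],1.]); return -M.T@t,d/np.linalg.norm(d)
def plane(n,u,v,z,c=None):
    o,d=ray(n,u,v,c); return o+d*(z-o[2])/d[2]
def tri(rays):
    A=sum(np.eye(3)-np.outer(d,d) for o,d in rays);b=sum((np.eye(3)-np.outer(d,d))@o for o,d in rays)
    x=np.linalg.solve(A,b); return x,[np.linalg.norm(np.cross(x-o,d)) for o,d in rays]
def proj(n,X,c=None):
    p,M,t=c or cam(n); q=M@np.array(X)+t; return np.array([p["fx"]*q[0]/q[2]+p["cx"],p["fy"]*q[1]/q[2]+p["cy"]])
E
python3 - <<'E'
from h import *
a=cv2.imread("pics/scene0.png");b=cv2.imread("pics/side0.png")
A=cv2.resize(a[125:225,175:275],None,fx=4,fy=4,interpolation=cv2.INTER_CUBIC)
B=cv2.resize(b[120:220,245:345],None,fx=4,fy=4,interpolation=cv2.INTER_CUBIC)
cv2.imwrite("pics/press.png",np.hstack([A,B]))
for n,i in(("scene",a),("side",b)):
    h=cv2.cvtColor(i,cv2.COLOR_BGR2HSV)
    for nm,lo,hi in(("orange",(5,190,120),(14,255,255)),("orange_red",(0,120,100),(14,255,255)),("blue",(105,150,50),(125,255,255)),("redcore",(3,90,80),(14,200,255))):
        m=cv2.inRange(h,lo,hi);k,l,st,c=cv2.connectedComponentsWithStats(m)
        for j in range(1,k):
            if st[j,4]>25: print(n,nm,st[j],c[j].round(1))
E
```

```text
scene orange_red [234 149   9  10  51] [238.1 153.1]
scene orange_red [245 206  12   6  38] [250.4 208.9]
scene orange_red [347 209   8   8  29] [350.6 212.2]
scene orange_red [245 211  12  20 163] [250.2 220. ]
scene blue [334 215   7  18  34] [337.  222.7]
scene blue [339 218  11  15  48] [344.3 225.6]
scene blue [ 229  241   40   47 1136] [247.  263.8]
scene redcore [233 149  10  10  62] [238.  153.2]
scene redcore [244 201  14  30 255] [250.4 216.9]
scene redcore [259 337  19  14  47] [268.4 344.4]
scene redcore [234 359  13   7  32] [239.6 361.9]
side orange_red [279 139  12  12 112] [284.7 144.5]
side orange_red [218 190  12  11 102] [223.4 195.2]
side orange_red [220 202  10   4  26] [224.5 203.5]
side orange_red [146 224  43  60 752] [168.1 255.4]
side orange_red [296 240   4  24  42] [297.4 251. ]
side orange_red [172 252  25  36 267] [182.9 271.5]
side orange_red [306 260   6   6  28] [308.4 262.8]
side blue [205 220  27  26 259] [217.9 232.1]
side redcore [279 139  13  13 129] [284.9 144.6]
side redcore [218 190  13  23 203] [224.1 200. ]
side redcore [ 144  223   62   69 1802] [176.5 255.5]
side redcore [300 262   9   8  32] [303.8 266. ]
```

View pics/press.png

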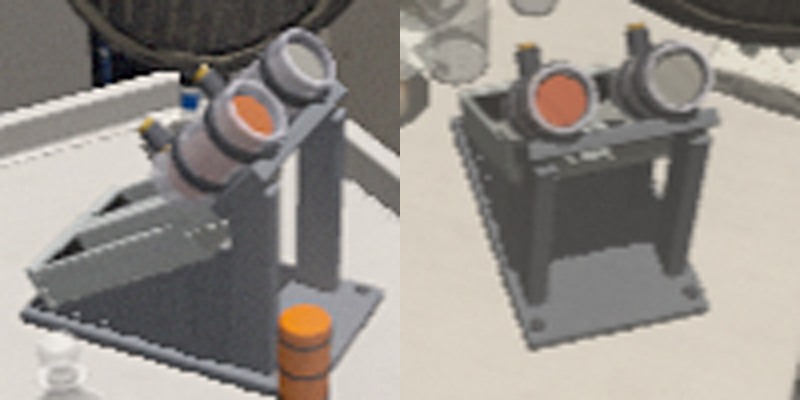

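Both mouths are clear: scene crop rim centres near (254,117) red and (299,62) grey, side crop (561,98) and (677,79). The base corners and the rod's orange top are visible too.

```bash
python3 - <<'E'
from h import *
S=lambda x,y:ray("scene",175+x/4-.4,125+y/4-.4); D=lambda x,y:ray("side",245+(x-400)/4-.4,120+y/4-.4)
L,e=tri([S(254,117),D(561,98)]);print("mouthL",L,e)
Rm,e2=tri([S(299,62),D(677,79)]);print("mouthR",Rm,e2, np.linalg.norm(L-Rm))
d=Rm-L;print("yaw",np.arctan2(d[1],d[0]))
for nm,a,b in(("front-left",(275,390),(530,348)),("front-right",(383,292),(708,308))):
    print(nm,tri([S(*a),D(*b)]), plane("scene",175+a[0]/4-.4,125+a[1]/4-.4,.005), plane("side",245+(b[0]-400)/4-.4,120+b[1]/4-.4,.005))
p=plane("scene",175+22/4,125+315/4,.004);print("backleft",p)
# rod top, stand
print("rodtop",tri([ray("scene",250.7,203.5),ray("side",223.3,193.5)]),plane("scene",250.7,203.5,.189),plane("side",223.3,193.5,.189))
a=cv2.imread("pics/scene0.png");b=cv2.imread("pics/side0.png")
for n,i in(("scene",a),("side",b)):
    h=cv2.cvtColor(i,cv2.COLOR_BGR2HSV);m=cv2.inRange(h,(105,120,30),(128,255,255))
    k,l,st,c=cv2.connectedComponentsWithStats(m);j=1+np.argmax(st[1:,4])
    ct=cv2.findContours((l==j).astype(np.uint8),0,1)[0][0]
    hull=cv2.convexHull(ct);ap=cv2.approxPolyDP(hull,2.5,True)[:,0];print(n,ap.tolist(),[plane(n,*q,.06).round(3).tolist() for q in ap])
pass
for nm,q,z in(("dropper",(207,253),.01),("flask",(193,238),.03),("penpot",(328,252),.03),("swab",(309,297),.02),("mug",(146,225),.03),("bottle",(164,190),.03)):
    print(nm,plane("scene",*q,z).round(3))
E
```

```text
mouthL [0.51193259 0.05416944 0.18378344] [np.float64(0.0007486853167365219), np.float64(0.0007486853167365285)]
mouthR [0.5724424  0.09814391 0.18182078] [np.float64(0.0019567985399146543), np.float64(0.00195679853991459)] 0.07482675640185019
yaw 0.6284431020878931
front-left (array([ 0.51210471,  0.01424711, -0.00647775]), [np.float64(0.010745686287437987), np.float64(0.010745686287438015)]) [0.50494953 0.01671965 0.005     ] [ 0.51871173 -0.00545435  0.005     ]
front-right (array([0.62397572, 0.06733984, 0.00515273]), [np.float64(0.0009902993805264789), np.float64(0.0009902993805264945)]) [0.6242545  0.06888994 0.005     ] [0.62430559 0.06628033 0.005     ]
backleft [0.40031254 0.17166523 0.004     ]
rodtop (array([ 0.43003701, -0.13304512,  0.18953134]), [np.float64(0.00023185870604846195), np.float64(0.0002318587060484332)]) [ 0.43044466 -0.13212482  0.189     ] [ 0.42997334 -0.13295827  0.189     ]
scene [[263, 240], [271, 264], [270, 284], [251, 287], [231, 274], [229, 244]] [[0.476, -0.114, 0.06], [0.45, -0.183, 0.06], [0.418, -0.225, 0.06], [0.383, -0.213, 0.06], [0.367, -0.164, 0.06], [0.406, -0.087, 0.06]]
side [[231, 211], [249, 225], [227, 246], [205, 227], [221, 213]] [[0.423, -0.092, 0.06], [0.48, -0.116, 0.06], [0.451, -0.186, 0.06], [0.381, -0.156, 0.06], [0.402, -0.106, 0.06]]
dropper [ 0.374 -0.04   0.01 ]
flask [0.36  0.002 0.03 ]
penpot [ 0.597 -0.196  0.03 ]
swab [ 0.487 -0.266  0.02 ]
mug [0.284 0.102 0.03 ]
bottle [0.375 0.219 0.03 ]
```

```bash
cat >> h.py <<'E'
def rel(p,Rt,cmd=None):
    "shift and rotvec in tool axes from present pose to world p, matrix Rt"
    s=r.get_state(); R0=R.from_quat(s["eef_rot"]).as_matrix()
    print("d",(R0.T@(np.array(p)-s["tool_pos"])).round(4),"rv",R.from_matrix(R0.T@Rt).as_rotvec().round(4),"t",s["clock"],"q",np.round(s["q"],2))
def frame(z,y):
    z=np.array(z)/np.linalg.norm(z);y=np.array(y)-np.dot(y,z)*z;y/=np.linalg.norm(y);return np.c_[np.cross(y,z),y,z]
E
python3 - <<'E'
from h import *
rel([.430,-.1328,.26],frame([0,0,-1],[np.cos(.61),np.sin(.61),0]))
E
```

steer_hand:
  rows:
    - [[1,0.328,-0.316,-0.0215,0,0,-1.726],[1,0.328,-0.316,-0.0215,0,0,-1.726],[1,0.328,-0.316,-0.0215,0,0,-1.726],[1,0.328,-0.316,-0.0215,0,0,-1.726],[1,0.328,-0.316,-0.0215,0,0,-1.726],[1,0.328,-0.316,-0.0215,0,0,-1.726],[1,0.328,-0.316,-0.0215,0,0,-1.726],[1,0.328,-0.316,-0.0215,0,0,-1.726],[1,0.328,-0.316,-0.0215,0,0,-1.726],[1,0.328,-0.316,-0.0215,0,0,-1.726]]

```text
clock: 1.1
tool_pos: [0.4331, -0.1265, 0.2612]
eef_rot: [0.552, 0.834, 0.002, 0.001]
contact_force: [-0.1, -0.8, -0.2]
opening: 1.0
finger_force: 0.0
```

steer_hand:
  rows:
    - [[1,0,0,0,0,0,-0.15],[1,0,0,0,0,0,-0.226],[1,0,0,0,0,0,-0.226]]

```text
clock: 1.4
tool_pos: [0.4302, -0.1334, 0.2599]
eef_rot: [0.462, 0.887, 0.0, -0.0]
contact_force: [0.8, 1.3, -0.5]
opening: 0.998
finger_force: 0.0
```

```bash
python3 - <<'E'
from h import *
rel([.430,-.1328,.143],frame([0,0,-1],[np.cos(.61),np.sin(.61),0]))
a=viewer.snapshot("wrist");b=viewer.snapshot("scene")
cv2.imwrite("pics/w1.png",np.hstack([a,b])[:,:,::-1])
cv2.imwrite("pics/w1s.png",cv2.resize(np.hstack([a,b])[:,:,::-1],(800,300),interpolation=cv2.INTER_AREA))
E
```

```text
d [0.0005 0.0002 0.1169] rv [-0.0003 -0.0007  0.0003] t 1.4 q [ 0.66  0.5  -0.7   2.03  0.46  0.77  0.3 ]
```

View pics/w1s.png

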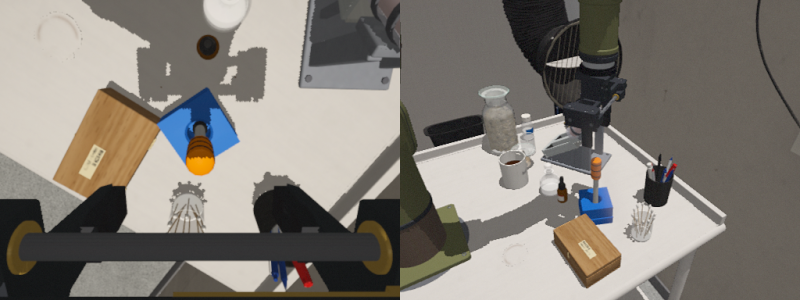

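The wrist view shows the rod top at about (258,208) in full pixels, the stand square, and the press's front edge at the upper right, from about (387,102) to (499,112).

steer_hand:
  rows:
    - [[1,0,0,0.05,0,0,0],[1,0,0,0.1,0,0,0],[1,0,0,0.117,0,0,0],[1,0,0,0.117,0,0,0]]

```text
clock: 1.9
tool_pos: [0.4288, -0.1333, 0.1412]
eef_rot: [0.462, 0.887, -0.001, -0.002]
contact_force: [0.4, 0.1, 0.2]
opening: 1.0
finger_force: 0.0
```

```bash
python3 - <<'E'
from h import *
i=cv2.imread("pics/w1.png")[:,:512]
cv2.imwrite("pics/w1c.png",cv2.resize(i[0:130,340:512],None,fx=4,fy=4,interpolation=cv2.INTER_CUBIC))
import pickle
p,M,t=cam("wrist")
T=R.from_quat(r.get_state()["eef_rot"]).as_matrix();P=r.get_state()["tool_pos"]
# camera in tool frame (fixed mount)
C=-M.T@t; np.savez("wcam.npz",Rct=M@T,c=T.T@(C-P))
c=(p,M,-M@(C+np.array([.4302,-.1334,.2599])-P))
m=cv2.inRange(cv2.cvtColor(i,cv2.COLOR_BGR2HSV),(5,150,120),(20,255,255))[150:260,200:300]
ys,xs=np.nonzero(m);print("orange",xs.min()+200,xs.max()+200,ys.min()+150,ys.max()+150)
print("pred",proj("wrist",[.430,-.1328,.189],c),"cam in tool",T.T@(C-P))
E
```

```text
orange 238 274 190 224
pred [255.11919259 206.40635644] cam in tool [ 0.06973477  0.00059397 -0.14597467]
```

View pics/w1c.png

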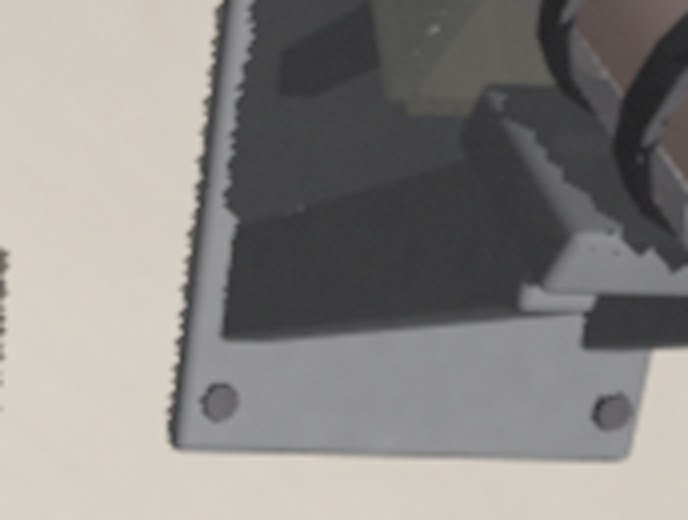

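The crop shows the front plate corners at crop pixels (177,446) and (627,458), and the left edge running up to (228,0). I'll grip now and compute the press yaw.

steer_hand:
  rows:
    - [[0,0,0,0,0,0,0],[0,0,0,0,0,0,0],[0,0,0,0,0,0,0],[0,0,0,0,0,0,0],[0,0,0,0,0,0,0],[0,0,0,0,0,0,0]]
  force: 40

```text
clock: 2.5
tool_pos: [0.4305, -0.1336, 0.1435]
eef_rot: [0.462, 0.887, 0.0, 0.0]
contact_force: [0.5, -0.2, -0.6]
opening: 0.484
finger_force: 0.0
```

```bash
python3 - <<'E'
from h import *
w=np.load("wcam.npz");T=R.from_quat([.462,.887,0,0]).as_matrix();P=np.array([.4302,-.1334,.2599])
M=w["Rct"]@T.T;C=P+T@w["c"];c=(viewer.camera_params("wrist"),M,-M@C)
f=lambda x,y,z:plane("wrist",340+x/4-.4,y/4-.4,z,c)
for z in(0,.005,.01):
    a,b,l=f(177,446,z),f(627,458,z),f(228,0,z)
    print(z,a,b,np.linalg.norm(b-a),"yaw front",np.arctan2(*(b-a)[1::-1]),"yaw side",np.arctan2(-(l-a)[0],(l-a)[1]))
    y=.62; print(" bolts",f(220,402,z),f(613,411,z))
rel([.43,-.1328,.2],T)
E
```

```text
0 [ 0.52081715 -0.00211821  0.        ] [0.63006199 0.07003914 0.        ] 0.1309240985816699 yaw front 0.5837284006931721 yaw side 0.5961564529404166
 bolts [0.52286662 0.01426372 0.        ] [0.61712999 0.07704307 0.        ]
0.005 [ 0.5192144  -0.00302735  0.005     ] [0.62711345 0.06824109 0.005     ] 0.12931123495288446 yaw front 0.5837284006931723 yaw side 0.5961564529404169
 bolts [0.52123863 0.01315277 0.005     ] [0.61434076 0.07515873 0.005     ]
0.01 [ 0.51761166 -0.00393649  0.01      ] [0.62416491 0.06644303 0.01      ] 0.12769837132409914 yaw front 0.583728400693172 yaw side 0.5961564529404169
 bolts [0.51961064 0.01204182 0.01      ] [0.61155153 0.0732744  0.01      ]
d [ 0.001   0.     -0.0565] rv [ 0.0003  0.0005 -0.0007] t 2.5 q [ 0.51  0.68 -0.49  2.16  0.72  0.47  0.06]
```

steer_hand:
  rows:
    - [[0,0,0,0,0,0,0],[0,0,0,0,0,0,0],[0,0,0,0,0,0,0],[0,0,0,0,0,0,0],[0,0,0,0,0,0,0],[0,0,0,0,0,0,0]]
  force: 40

```text
clock: 3.1
tool_pos: [0.4306, -0.1334, 0.1432]
eef_rot: [0.462, 0.887, 0.0, 0.0]
contact_force: [0.3, 0.4, -0.2]
opening: 0.288
finger_force: 40.0
```

steer_hand:
  rows:
    - [[0,0,0,-0.02,0,0,0],[0,0,0,-0.05,0,0,0],[0,0,0,-0.1,0,0,0],[0,0,0,-0.15,0,0,0],[0,0,0,-0.19,0,0,0],[0,0,0,-0.19,0,0,0]]

```text
clock: 3.7
tool_pos: [0.4331, -0.1334, 0.3376]
eef_rot: [0.462, 0.887, 0.001, 0.005]
contact_force: [1.0, 0.9, -2.3]
opening: 0.284
finger_force: 40.0
```

```bash
cat >> h.py <<'E'
YAW=.588
X=np.array([np.cos(YAW),np.sin(YAW),0]);Y=np.array([-np.sin(YAW),np.cos(YAW),0]);d=Y*np.sin(np.radians(40))-np.array([0,0,np.cos(np.radians(40))])
F=frame(d,X)
E
python3 - <<'E'
from h import *
rel(np.array([.543,.0766,.19])-.1785*d,F)
E
```

```text
d [-0.0053  0.2078  0.0122] rv [-0.0013  0.7054  0.0227] t 3.7 q [ 0.74  0.4  -0.79  1.9   0.35  0.97  0.41]
```

steer_hand:
  rows:
    - [[0,-0.005,0.208,0.012,0,0.705,0.022],[0,-0.005,0.208,0.012,0,0.705,0.022],[0,-0.005,0.208,0.012,0,0.705,0.022],[0,-0.005,0.208,0.012,0,0.705,0.022],[0,-0.005,0.208,0.012,0,0.705,0.022],[0,-0.005,0.208,0.012,0,0.705,0.022],[0,-0.005,0.208,0.012,0,0.705,0.022]]

```text
clock: 4.4
tool_pos: [0.603, -0.0188, 0.3193]
eef_rot: [0.444, 0.827, 0.158, -0.307]
contact_force: [-0.5, 0.9, -0.7]
opening: 0.288
finger_force: 40.0
```

```bash
python3 - <<'E'
from h import *
rel(np.array([.543,.0766,.19])-.1785*d,F)
c=cam("wrist");a=viewer.snapshot("wrist");cv2.imwrite("pics/w2.png",a[:,:,::-1])
np.savez("w2.npz",M=c[1],t=c[2])
s=r.get_state();T=R.from_quat(s["eef_rot"]).as_matrix()
print("foot pix",proj("wrist",s["tool_pos"]+.1185*T[:,2],c))
E
```

```text
d [ 0.0032  0.0029 -0.0071] rv [-0.0094 -0.0066 -0.0052] t 4.4 q [ 0.51  0.97 -0.82  1.09  0.03  1.62  0.43]
foot pix [254.46312751 187.67976753]
```

View pics/w2.png

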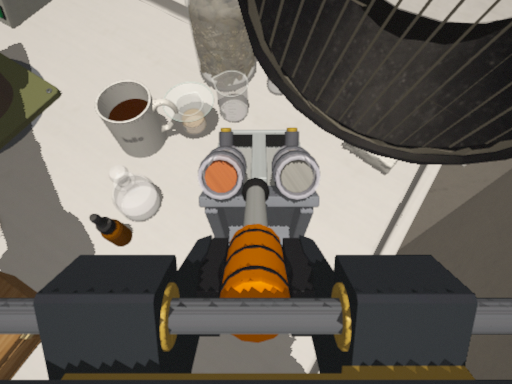

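The view runs along the bores: rim centres are near (222,173) left and (295,172) right, and the foot is near (256,190). I'll refine the rims by circle fit and check where the fan is.

```bash
python3 - <<'E'
from h import *
i=cv2.imread("pics/w2.png");w=np.load("w2.npz");c=(viewer.camera_params("wrist"),w["M"],w["t"])
print(c[0]["fx"], "foot now",r.get_state()["tool_pos"])
g=cv2.resize(i[140:210,190:330],None,fx=6,fy=6,interpolation=cv2.INTER_CUBIC);g=cv2.medianBlur(cv2.cvtColor(g,cv2.COLOR_BGR2GRAY),7)
h=cv2.HoughCircles(g,cv2.HOUGH_GRADIENT,1.5,200,param1=100,param2=25,minRadius=90,maxRadius=160)
print("hough",[(190+x/6-.4,140+y/6-.4,q/6) for x,y,q in h[0][:4]])
m=cv2.inRange(cv2.cvtColor(i,cv2.COLOR_BGR2HSV),(3,110,80),(14,255,255));m[:150]=0;m[200:]=0;m[:,:195]=0;m[:,245:]=0
ct=max(cv2.findContours(m,0,1)[0],key=cv2.contourArea);print("red",cv2.fitEllipse(ct))
rays=lambda q:ray("",*q,c)
M=np.array([.543,.0766,.19])
for s in(-1,1):
    for z in (-.0215,.0215,0):
        print(s,z,proj("",M+s*.037*X+z*X,c).round(1))
fan,e=tri([ray("scene",232,85),ray("side",343,73)]);print("fan",fan,e)
E
```

```text
340.1675339418773 foot now [ 0.6028105  -0.01842518  0.32114914]
hough [(np.float32(219.975), np.float32(176.725), np.float32(22.550001)), (np.float32(296.725), np.float32(174.225), np.float32(24.574999))]
red ((220.4989013671875, 176.2180938720703), (30.940340042114258, 31.75998306274414), 141.7528076171875)
-1 -0.0215 [198.  172.9]
-1 0.0215 [243.  172.7]
-1 0 [220.5 172.8]
1 -0.0215 [275.4 172.6]
1 0.0215 [320.6 172.4]
1 0 [298.  172.5]
fan [0.59940563 0.23565674 0.27908074] [np.float64(0.0031530506189219507), np.float64(0.0031530506189218765)]
```

```bash
cat >> h.py <<'E'
M0=np.array([.5420,.0760,.19])
def tgt(side,depth,dx=0,dy=0):
    "foot at depth along d past mouth; dx,dy lateral offsets in F axes"
    rel(M0+side*.037*X+(depth-.1185)*d+F[:,0]*dx+F[:,1]*dy,F)
E
python3 - <<'E'
from h import *
tgt(-1,-.02)
i=cv2.imread("pics/w2.png");m=(i[170:205,235:280].max(2)<50).astype(np.uint8)
k,l,st,ce=cv2.connectedComponentsWithStats(m);j=1+np.argmax(st[1:,4]);print("foot blob",st[j],ce[j]+[235,170])
E
```

```text
d [ 0.0014 -0.0349  0.0344] rv [-0.0083 -0.0051 -0.0035] t 4.45 q [ 0.51  0.97 -0.82  1.09  0.02  1.62  0.43]
foot blob [  7   8  27  22 228] [254.85964912 186.23245614]
```

steer_hand:
  rows:
    - [[0,0.001,-0.02,0.015,-0.008,-0.005,-0.003],[0,0.001,-0.035,0.034,-0.008,-0.005,-0.003],[0,0.001,-0.035,0.034,-0.008,-0.005,-0.003],[0,0.001,-0.035,0.034,-0.008,-0.005,-0.003],[0,0.001,-0.035,0.034,-0.008,-0.005,-0.003]]

```text
clock: 4.95
tool_pos: [0.5628, -0.0189, 0.2978]
eef_rot: [0.444, 0.829, 0.163, -0.3]
contact_force: [0.3, 0.8, -1.1]
opening: 0.286
finger_force: 40.0
```

```bash
python3 - <<'E'
from h import *
tgt(-1,-.02)
c=cam("wrist");a=viewer.snapshot("wrist")[:,:,::-1];cv2.imwrite("pics/w3.png",a)
s=r.get_state();T=R.from_quat(s["eef_rot"]).as_matrix()
print("foot pix",proj("wrist",s["tool_pos"]+.1185*T[:,2],c),"mouthL",proj("",M0-.037*X,c),"mouthR",proj("",M0+.037*X,c))
cv2.imwrite("pics/w3c.png",cv2.resize(a[130:250,200:360],None,fx=4.8,fy=4.8,interpolation=cv2.INTER_CUBIC))
E
```

```text
d [ 0.     -0.0016  0.0023] rv [0.0033 0.0011 0.0008] t 4.95 q [ 0.58  0.93 -0.84  1.29  0.03  1.48  0.45]
foot pix [254.4239103  188.96591415] mouthL [251.93872047 182.13243337] mouthR [337.02259466 182.04866495]
```

View pics/w3c.png

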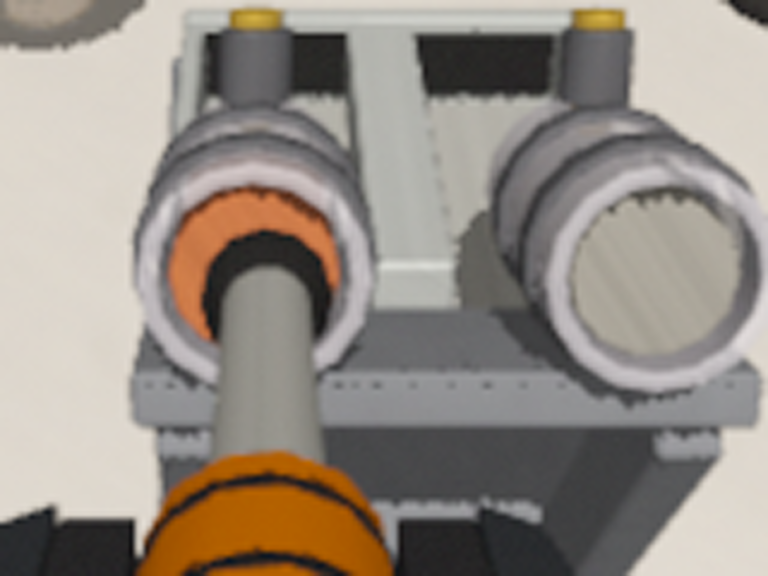

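The foot (crop 266,294) is just short of the left rim (centre about 255,273); the right rim is at (653,277). I'll solve for the mouth midpoint from these and compare it with the triangulation.

```bash
python3 - <<'E'
from h import *
from scipy.optimize import least_squares
c=cam("wrist");px=lambda x,y:np.array([200+x/4.8-.4,130+y/4.8-.4])
oL,oR=px(255,273),px(653,277)
for b in((0,0),(1,2.2)):
    f=lambda m:np.r_[proj("",m-.037*X,c)+b-oL,proj("",m+.037*X,c)+b-oR]
    s=least_squares(f,M0);e=F.T@(s.x-M0);print(b,s.x,"in F",e,"res",s.fun.round(2))
t,_=tri([ray("scene",238.1,153.9),ray("side",284.9,144.1)]);t2,_=tri([ray("scene",249.4,140.1),ray("side",313.9,139.4)])
print("tri in F",F.T@((t+t2)/2-M0))
E
```

```text
(0, 0) [0.54284999 0.07608374 0.18103846] in F [-0.00606818  0.00075368  0.00660666] res [ 0.    0.46 -0.   -0.46]
(1, 2.2) [0.54111305 0.07708532 0.18183088] in F [-0.00418235 -0.00013597  0.00715462] res [ 0.    0.46 -0.   -0.46]
tri in F [-0.0046902   0.00037617  0.00562798]
```

```bash
sed -i 's/^M0=.*/M0=np.array([.5420,.0760,.19])-.0045*F[:,0]+.006*d/' h.py; python3 - <<'E'
from h import *
tgt(-1,-.015)
E
```

```text
d [-0.0043 -0.0018  0.013 ] rv [0.0032 0.0006 0.0007] t 5.0 q [ 0.58  0.93 -0.84  1.29  0.03  1.48  0.45]
```

steer_hand:
  rows:
    - [[0,-0.0043,-0.0018,0.013,0.003,0,0],[0,-0.0043,-0.0018,0.013,0.003,0,0],[0,-0.0043,-0.0018,0.013,0.003,0,0]]

```text
clock: 5.3
tool_pos: [0.5581, -0.0156, 0.2839]
eef_rot: [0.443, 0.828, 0.161, -0.303]
contact_force: [0.4, -0.8, -1.5]
opening: 0.285
finger_force: 40.0
```

steer_hand:
  rows:
    - [[0,0,0,0.01,0,0,0],[0,0,0,0.02,0,0,0],[0,0,0,0.02,0,0,0]]

```text
clock: 5.6
tool_pos: [0.5493, -0.0044, 0.2675]
eef_rot: [0.443, 0.828, 0.16, -0.304]
contact_force: [-0.6, 0.1, -1.1]
opening: 0.284
finger_force: 40.0
```

```bash
python3 - <<'E'
from h import *
tgt(-1,.005)
c=cam("wrist");a=viewer.snapshot("wrist")[:,:,::-1];cv2.imwrite("pics/w4.png",a)
cv2.imwrite("pics/w4c.png",cv2.resize(a[130:250,200:360],None,fx=4.8,fy=4.8,interpolation=cv2.INTER_CUBIC))
print(proj("",M0-.037*X,c),proj("",M0+.037*X,c))
E
```

```text
d [ 0.      0.0015 -0.0025] rv [-0.0038 -0.0031 -0.    ] t 5.6 q [ 0.58  0.95 -0.84  1.37  0.03  1.39  0.45]
[256.75707035 191.69561848] [351.0961226  191.69271358]
```

View pics/w4c.png

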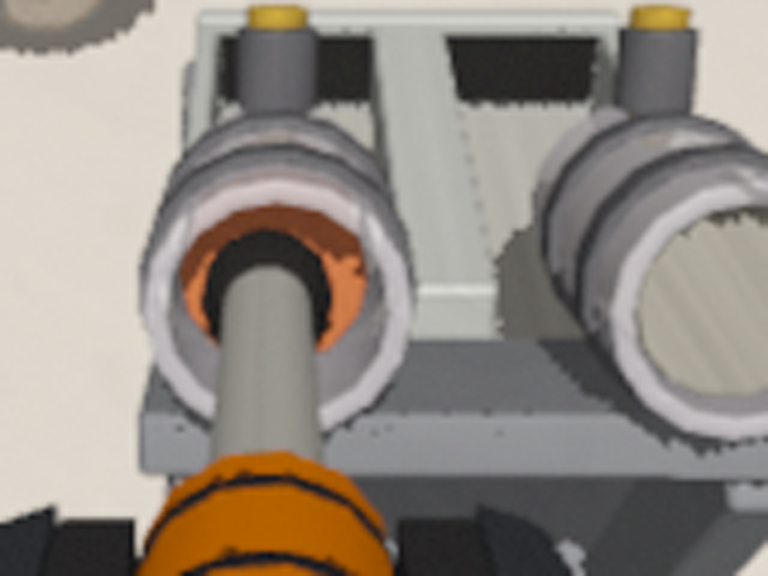

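The foot sits inside the rim and close to centre (foot 268,294; rim 277,306). It needs about 1.5 mm in +y, and then I can push.

steer_hand:
  rows:
    - [[0,0,0.0015,0.004,-0.004,-0.003,0],[0,0,0.0015,0.01,-0.004,-0.003,0],[0,0,0.0015,0.018,-0.004,-0.003,0],[0,0,0.0015,0.026,-0.004,-0.003,0],[0,0,0.0015,0.034,-0.004,-0.003,0],[0,0,0.0015,0.042,-0.004,-0.003,0]]

```text
clock: 6.25
tool_pos: [0.5372, 0.0171, 0.2354]
eef_rot: [0.445, 0.829, 0.162, -0.299]
contact_force: [2.8, -5.0, 0.7]
opening: 0.28
finger_force: 40.0
```

```bash
python3 - <<'E'
from h import *
tgt(-1,.090)
E
```

```text
d [ 0.002  -0.0005  0.0421] rv [ 0.0035  0.0042 -0.0016] t 6.25 q [ 0.57  0.96 -0.83  1.47  0.04  1.27  0.44]
```

steer_hand:
  rows:
    - [[0,-0.002,0,0.008,0,0,0],[0,-0.002,0,0.016,0,0,0],[0,-0.002,0,0.024,0,0,0],[0,-0.002,0,0.032,0,0,0],[0,-0.002,0,0.04,0,0,0],[0,-0.002,0,0.042,0,0,0],[0,-0.002,0,0.042,0,0,0]]

```text
clock: 6.95
tool_pos: [0.522, 0.0398, 0.2023]
eef_rot: [0.444, 0.828, 0.162, -0.301]
contact_force: [0.4, 0.7, -2.2]
opening: 0.285
finger_force: 40.0
```

```bash
python3 - <<'E'
from h import *
tgt(-1,.090)
cv2.imwrite("pics/s5.png",viewer.snapshot("scene")[:,:,::-1])
E
```

```text
d [ 0.0022 -0.0003 -0.0008] rv [ 0.0012  0.0004 -0.0002] t 6.95 q [ 0.55  0.98 -0.83  1.55  0.05  1.16  0.43]
```

View pics/s5.png

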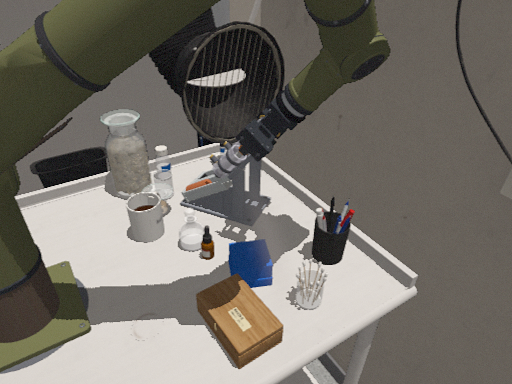

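The red core is out and lying in its lane, at about (200,185). Next I withdraw and go to the right sleeve.

steer_hand:
  rows:
    - [[0,0,0,0,0,0,0],[0,0,0,-0.03,0,0,0],[0,0,0,-0.07,0,0,0],[0,0,0,-0.11,0,0,0],[0,0,0.03,-0.11,0,0,0],[0,0,0.074,-0.11,0,0,0],[0,0,0.074,-0.11,0,0,0],[0,0,0.074,-0.11,0,0,0],[0,0,0.074,-0.11,0,0,0]]

```text
clock: 7.9
tool_pos: [0.6226, 0.0205, 0.2868]
eef_rot: [0.444, 0.828, 0.161, -0.301]
contact_force: [0.1, -0.4, -0.9]
opening: 0.284
finger_force: 40.0
```

```bash
python3 - <<'E'
from h import *
tgt(1,-.015,-.002)
E
```

```text
d [0.0009 0.0007 0.0051] rv [ 0.0015  0.0017 -0.0015] t 7.9 q [ 0.46  1.01 -0.82  1.1   0.03  1.54  0.4 ]
```

steer_hand:
  rows:
    - [[0,0,0,0.005,0,0,0],[0,0,0,0.015,0,0,0],[0,0,0,0.025,0,0,0],[0,0,0,0.025,0,0,0]]

```text
clock: 8.3
tool_pos: [0.6128, 0.0352, 0.2669]
eef_rot: [0.444, 0.828, 0.161, -0.302]
contact_force: [0.4, 0.2, -1.4]
opening: 0.284
finger_force: 40.0
```

```bash
python3 - <<'E'
from h import *
tgt(1,.005,-.002)
c=cam("wrist");a=viewer.snapshot("wrist")[:,:,::-1];cv2.imwrite("pics/w6.png",a)
cv2.imwrite("pics/w6c.png",cv2.resize(a[100:250,160:360],None,fx=4,fy=4,interpolation=cv2.INTER_CUBIC))
E
```

```text
d [ 0.0002  0.0008 -0.0016] rv [-0.0004 -0.0002 -0.0007] t 8.3 q [ 0.45  1.01 -0.82  1.17  0.04  1.47  0.4 ]
```

View pics/w6c.png

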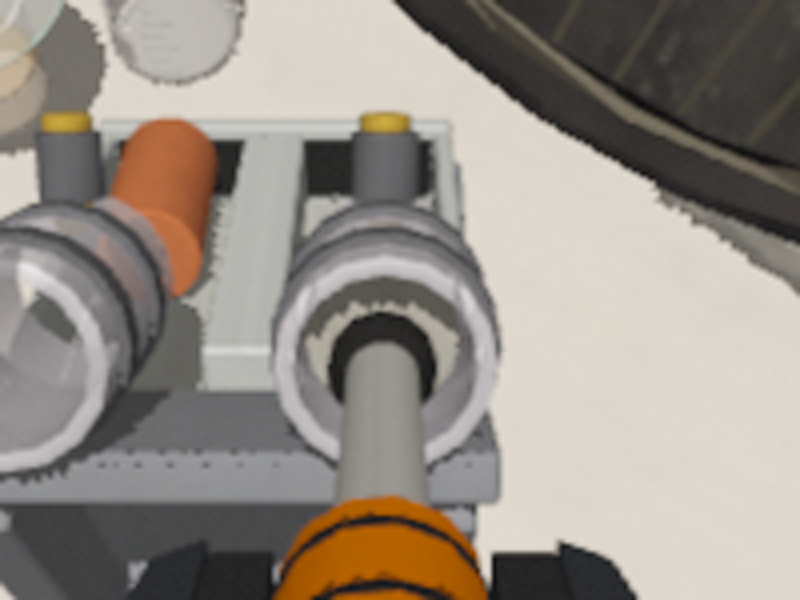

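The foot is centred in the right mouth (383 against 386), and the red core lies at the far end of its lane. I'll push the right core now.

steer_hand:
  rows:
    - [[0,0,0.0005,0.004,0,0,0],[0,0,0.0005,0.01,0,0,0],[0,0,0.0005,0.018,0,0,0],[0,0,0.0005,0.026,0,0,0],[0,0,0.0005,0.034,0,0,0],[0,0,0.0005,0.042,0,0,0]]

```text
clock: 8.95
tool_pos: [0.6005, 0.0567, 0.2348]
eef_rot: [0.445, 0.828, 0.162, -0.299]
contact_force: [3.1, -3.6, -0.3]
opening: 0.285
finger_force: 40.0
```

```bash
python3 - <<'E'
from h import *
tgt(1,.090,-.002)
E
```

```text
d [ 0.002  -0.0012  0.043 ] rv [ 0.0037  0.0041 -0.0015] t 8.95 q [ 0.45  1.02 -0.82  1.27  0.04  1.36  0.39]
```

steer_hand:
  rows:
    - [[0,-0.001,0,0.008,0,0,0],[0,-0.001,0,0.016,0,0,0],[0,-0.001,0,0.024,0,0,0],[0,-0.001,0,0.032,0,0,0],[0,-0.001,0,0.04,0,0,0],[0,-0.001,0,0.042,0,0,0],[0,-0.001,0,0.042,0,0,0],[0,-0.001,0,0.042,0,0,0]]

```text
clock: 9.75
tool_pos: [0.5855, 0.0795, 0.203]
eef_rot: [0.444, 0.828, 0.162, -0.301]
contact_force: [0.7, 1.1, -0.8]
opening: 0.289
finger_force: 40.0
```

```bash
python3 - <<'E'
from h import *
tgt(1,.090,-.002)
E
```

```text
d [ 0.0014 -0.0011  0.0011] rv [ 0.0025  0.0012 -0.0004] t 9.75 q [ 0.43  1.04 -0.82  1.36  0.05  1.25  0.39]
```

steer_hand:
  rows:
    - [[0,0,0,-0.03,0,0,0],[0,0,0,-0.07,0,0,0],[0,0,0,-0.12,0,0,0],[0,0,0,-0.15,0,0,0],[0,0,0,-0.15,0,0,0]]

```text
clock: 10.25
tool_pos: [0.6416, -0.0032, 0.3211]
eef_rot: [0.446, 0.828, 0.164, -0.296]
contact_force: [-0.1, 0.1, -0.6]
opening: 0.281
finger_force: 40.0
```

```bash
python3 - <<'E'
from h import *
a=viewer.snapshot("wrist")[:,:,::-1];b=viewer.snapshot("side")[:,:,::-1]
cv2.imwrite("pics/w7c.png",np.hstack([cv2.resize(a[60:260,120:330],(400,380)),cv2.resize(b[60:260,170:380],(400,380))]))
rel([.430,-.1328,.33],R.from_quat([.462,.887,0,0]).as_matrix())
E
```

```text
d [ 0.0121 -0.2466 -0.0066] rv [ 0.0098 -0.6969 -0.0226] t 10.35 q [ 0.45  1.01 -0.81  0.98  0.03  1.66  0.41]
```

View pics/w7c.png

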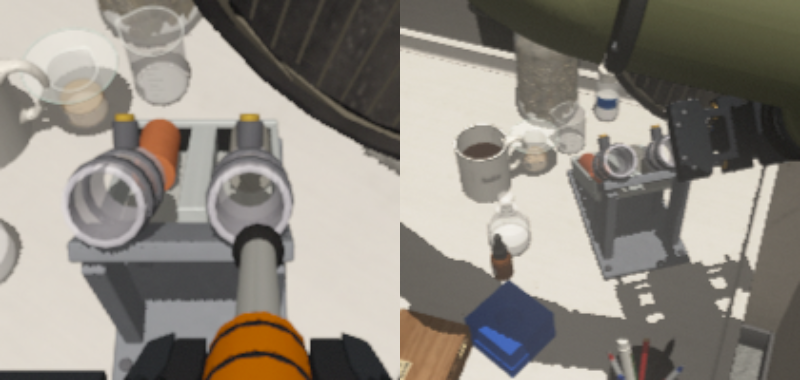

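Both sleeves look empty. I've now viewed more pictures than the 10 allowed, so all further checks are numerical. I'll go back to the pose of w3 and compare the lanes by image difference.

```bash
python3 - <<'E'
from h import *
rel([.5628,-.0189,.2978],R.from_quat([.444,.829,.163,-.3]).as_matrix())
E
```

```text
d [ 0.0077 -0.0731  0.032 ] rv [-0.0021 -0.0004 -0.0012] t 10.35 q [ 0.45  1.01 -0.81  0.98  0.03  1.66  0.41]
```

steer_hand:
  rows:
    - [[0,0,-0.04,0,0,0,0],[0,0.008,-0.073,0,0,0,0],[0,0.008,-0.073,0.032,0,0,0],[0,0.008,-0.073,0.032,0,0,0],[0,0.008,-0.073,0.032,0,0,0]]

```text
clock: 10.85
tool_pos: [0.562, -0.0181, 0.2978]
eef_rot: [0.443, 0.829, 0.161, -0.302]
contact_force: [0.3, -0.5, -2.0]
opening: 0.283
finger_force: 40.0
```

```bash
python3 - <<'E'
from h import *
c=cam("wrist");a=viewer.snapshot("wrist")[:,:,::-1].copy();cv2.imwrite("pics/w8.png",a);b=cv2.imread("pics/w3.png")
rel([.5628,-.0189,.2978],R.from_quat([.444,.829,.163,-.3]).as_matrix())
for n,i in(("before",b),("after",a)):
    g=cv2.cvtColor(i,cv2.COLOR_BGR2GRAY)[118:180:3,270:336:3];print(n);print("\n".join(" ".join("%3d"%v for v in q) for q in g))
h=cv2.cvtColor(a,cv2.COLOR_BGR2HSV);m=cv2.inRange(h,(3,90,60),(14,255,255));m[230:]=0
k,l,st,ce=cv2.connectedComponentsWithStats(m)
print([(st[j].tolist(),ce[j].round(1).tolist()) for j in range(1,k) if st[j,4]>20])
E
```

```text
d [-0.0006 -0.0006  0.0002] rv [-0.0028 -0.0014 -0.0003] t 10.9 q [ 0.58  0.93 -0.84  1.28  0.02  1.48  0.45]
before
213 211 211 213 213 212 212 213 213 214 213 214 213 213 213 214 213 214 215 213 213 213
213 212 211 212 212 212 212 212 213 212 213 214 213 214 214 212 211 212 214 214 214 213
214 211 212 213 212 212 213 213 213 213 212 212 213 214 212 211 211 212 212 214 213 213
214 214 213 212 213 213 213 212 212 213 212 211 211 212 212 212 212 213 212 213 212 212
215 215 215 215 214 215 214 214 214 212 212 212 212 213 211 210 212 213 210 212 213 213
198 196 200 200 201 200 201 200 200 200 200 199 199 199 199 199 179 136 167 158 182 213
158 176 180 181 181 175 162 162 162 162 162 162 161 162 161 165  73  92 109 108 100 214
 39 167 179 180 180 176  37  40  41  37  39  40  39  40  38  76  69  94 104 103  92 214
 41 148 179 180 180 177  40  41  39  39  39  38  37  39  41  85  72  95 106 101  91 213
 39 140 180 180 180 177  41  41  38  
[... 2340 characters left out ...]
  85
118 111 141 180 179 183 178 163 177 103 124 141 122  71 121 135 145  85  78 113 120 139
 90 102 133 180 179 182 178 174 177 118 134 136  80 111 129 131  66 104 120 150 170 193
130  98 117 180 180 180 178 175 176 150 118 119  77 121 124  64 103 139 142 159 215 212
179 117  81 181 179 181 181 177 173 176  96  95 108 114  84  97 128 151 188 196 167 167
161 182 102 180 178 180 180 177 166 177 140  86 109 110  59 115 132 188 191 109  93  98
145 198 121 166 179 178 181 177 168 171  95  83 105  83  92 125 148 196 129  90  91 101
[([121, 100, 42, 23, 631], [142.3, 110.8]), ([260, 134, 8, 22, 106], [264.1, 145.2]), ([245, 139, 2, 13, 26], [245.5, 145.0]), ([248, 170, 17, 6, 65], [256.0, 172.5])]
```

The grey core now fills the end of its lane at the stop (top at y≈133, against 134 for the red one). Next I return the rod to the stand.

steer_hand:
  rows:
    - [[0,0,0,-0.04,0,0,0],[0,0,0,-0.07,0,0,0],[0,0,0,-0.07,0,0,0],[0,0,0,-0.07,0,0,0]]

```text
clock: 11.3
tool_pos: [0.5883, -0.0558, 0.3519]
eef_rot: [0.444, 0.829, 0.162, -0.3]
contact_force: [-0.7, 0.5, -1.5]
opening: 0.284
finger_force: 40.0
```

```bash
python3 - <<'E'
from h import *
rel([.430,-.1328,.34],R.from_quat([.462,.887,0,0]).as_matrix())
E
```

```text
d [ 0.0107 -0.1745  0.0239] rv [ 0.0107 -0.6966 -0.0221] t 11.3 q [ 0.57  0.93 -0.83  1.08  0.02  1.69  0.46]
```

steer_hand:
  rows:
    - [[0,0.011,-0.1745,0.024,0.011,-0.697,-0.022],[0,0.011,-0.1745,0.024,0.011,-0.697,-0.022],[0,0.011,-0.1745,0.024,0.011,-0.697,-0.022],[0,0.011,-0.1745,0.024,0.011,-0.697,-0.022],[0,0.011,-0.1745,0.024,0.011,-0.697,-0.022],[0,0.011,-0.1745,0.024,0.011,-0.697,-0.022],[0,0.011,-0.1745,0.024,0.011,-0.697,-0.022],[0,0.011,-0.1745,0.024,0.011,-0.697,-0.022]]

```text
clock: 12.1
tool_pos: [0.43, -0.1333, 0.3398]
eef_rot: [0.462, 0.887, 0.0, -0.001]
contact_force: [0.9, -0.4, -1.1]
opening: 0.286
finger_force: 40.0
```

```bash
python3 - <<'E'
from h import *
rel([.4305,-.1334,.20],R.from_quat([.462,.887,0,0]).as_matrix())
E
```

```text
d [-0.0007  0.0005  0.1398] rv [-0.0009 -0.0028 -0.0009] t 12.1 q [ 0.75  0.41 -0.8   1.9   0.34  0.98  0.41]
```

steer_hand:
  rows:
    - [[0,-0.0005,0.0005,0.05,0,-0.002,0],[0,-0.0005,0.0005,0.1,0,-0.002,0],[0,-0.0005,0.0005,0.14,0,-0.002,0],[0,-0.0005,0.0005,0.14,0,-0.002,0],[0,-0.0005,0.0005,0.14,0,-0.002,0]]

```text
clock: 12.6
tool_pos: [0.4306, -0.1333, 0.2001]
eef_rot: [0.462, 0.887, -0.001, -0.0]
contact_force: [-0.0, 0.1, -1.5]
opening: 0.284
finger_force: 40.0
```

```bash
python3 - <<'E'
from h import *
rel([.4305,-.1334,.17],R.from_quat([.462,.887,0,0]).as_matrix())
s=r.get_state();T=R.from_quat(s["eef_rot"]).as_matrix();p=s["tool_pos"]
for n in("scene","side"):
    a=viewer.snapshot(n)[:,:,::-1].copy();cv2.imwrite(f"pics/{n}9.png",a)
    foot=proj(n,p+.1185*T[:,2]);sh=proj(n,p+.06*T[:,2]);print(n,foot,sh)
    for q in(sh,(sh+foot)/2,foot-[0,3]):
        u,v=q.round().astype(int);print(v,a[v,u-14:u+15].max(1).tolist())
E
```

```text
d [-0.     -0.0001  0.0301] rv [-0.0016  0.     -0.0006] t 12.6 q [ 0.6   0.59 -0.63  2.1   0.6   0.63  0.16]
scene [250.25590663 245.23676101] [250.69633616 223.51323446]
224 [223, 226, 223, 219, 220, 221, 193, 79, 76, 77, 94, 109, 116, 121, 129, 136, 142, 194, 221, 217, 218, 216, 217, 216, 215, 217, 216, 215, 216]
234 [223, 222, 223, 223, 222, 221, 221, 221, 221, 223, 210, 149, 104, 111, 123, 130, 127, 158, 205, 219, 219, 217, 217, 216, 216, 215, 216, 214, 215]
242 [104, 101, 98, 98, 105, 105, 99, 103, 93, 69, 32, 70, 103, 119, 125, 128, 124, 96, 63, 156, 207, 201, 200, 200, 200, 199, 199, 201, 200]
side [226.8228978  220.46497391] [225.10844693 206.5619941 ]
207 [106, 107, 107, 106, 107, 107, 107, 107, 107, 102, 90, 89, 104, 116, 117, 117, 115, 108, 106, 108, 109, 108, 110, 109, 109, 109, 109, 109, 110]
214 [107, 107, 107, 106, 107, 104, 93, 91, 90, 90, 87, 93, 103, 116, 118, 119, 114, 96, 90, 91, 92, 92, 92, 92, 93, 97, 107, 109, 110]
217 [106, 95, 89, 89, 89, 89, 90, 90, 91, 89, 78, 91, 114, 120, 119, 117, 103, 76, 82, 108, 115, 117, 105, 93, 93, 93, 93, 96, 179]
```

The shaft and foot line up with the prediction in both views, so I lower it into the socket.

steer_hand:
  rows:
    - [[0,0,0,0.015,0,0,0],[0,0,0,0.03,0,0,0],[0,0,0,0.03,0,0,0]]

```text
clock: 13.0
tool_pos: [0.4303, -0.1339, 0.1711]
eef_rot: [0.462, 0.887, -0.001, 0.001]
contact_force: [-0.0, 0.4, -2.0]
opening: 0.286
finger_force: 40.0
```

steer_hand:
  rows:
    - [[0,0,0,0.01,0,0,0],[0,0,0,0.018,0,0,0],[0,0,0,0.023,0,0,0],[0,0,0,0.025,0,0,0],[0,0,0,0.025,0,0,0]]

```text
clock: 13.5
tool_pos: [0.4297, -0.1335, 0.1453]
eef_rot: [0.462, 0.887, -0.001, 0.0]
contact_force: [-0.3, -0.4, -2.4]
opening: 0.283
finger_force: 40.0
```

steer_hand:
  rows:
    - [[0,0,0,0.0015,0,0,0],[0,0,0,0.0015,0,0,0]]

```text
clock: 13.7
tool_pos: [0.4298, -0.1336, 0.144]
eef_rot: [0.462, 0.887, -0.001, 0.001]
contact_force: [0.3, 0.4, -2.0]
opening: 0.283
finger_force: 40.0
```

steer_hand:
  rows:
    - [[0.35,0,0,0,0,0,0],[0.45,0,0,0,0,0,0],[0.6,0,0,0,0,0,0],[0.8,0,0,0,0,0,0],[1,0,0,0,0,0,0],[1,0,0,0,0,0,0],[1,0,0,0,0,0,0],[1,0,0,0,0,0,0]]

```text
clock: 14.5
tool_pos: [0.4298, -0.1336, 0.1439]
eef_rot: [0.462, 0.887, -0.001, 0.001]
contact_force: [-0.8, -0.1, -0.5]
opening: 0.959
finger_force: 0.0
```

steer_hand:
  rows:
    - [[1,0,0,-0.02,0,0,0],[1,0,0,-0.06,0,0,0],[1,0,0,-0.11,0,0,0],[1,0,0,-0.16,0,0,0],[1,0,0,-0.16,0,0,0],[1,0,0,-0.16,0,0,0]]

```text
clock: 15.1
tool_pos: [0.43, -0.1335, 0.3048]
eef_rot: [0.462, 0.887, -0.001, 0.002]
contact_force: [-0.3, 0.0, 0.2]
opening: 0.999
finger_force: 0.0
```

```bash
python3 - <<'E'
from h import *
for n in("scene","side"):
    a=viewer.snapshot(n)[:,:,::-1].copy();cv2.imwrite(f"pics/{n}10.png",a);b=cv2.imread(f"pics/{n}0.png")
    for i in(b,a):
        m=cv2.inRange(cv2.cvtColor(i,cv2.COLOR_BGR2HSV),(3,90,60),(14,255,255))
        k,l,st,ce=cv2.connectedComponentsWithStats(m)
        print(n,[(st[j].tolist(),ce[j].round(1).tolist()) for j in range(1,k) if st[j,4]>60 and st[j,1]<240])
    print([ (nm,float(np.abs(a[y-12:y+12,x-12:x+12].astype(int)-b[y-12:y+12,x-12:x+12]).mean().round(1))) for nm,(x,y) in (dict(dropper=(207,246),flask=(191,232),pen=(330,240),swab=(310,288)) if n=="scene" else dict(dropper=(224,190),flask=(227,182),pen=(296,265),swab=(234,285))).items()])
E
```

```text
scene [([233, 149, 10, 10, 62], [238.0, 153.2]), ([244, 201, 14, 30, 261], [250.3, 217.0])]
scene [([186, 179, 26, 12, 124], [198.2, 184.0]), ([244, 201, 14, 30, 267], [250.0, 217.5])]
[('dropper', 30.1), ('flask', 1.4), ('pen', 4.7), ('swab', 1.5)]
side [([279, 139, 13, 13, 129], [284.9, 144.6]), ([218, 190, 13, 23, 203], [224.1, 200.0]), ([144, 223, 62, 72, 1935], [176.8, 257.1])]
side [([217, 190, 14, 24, 236], [223.9, 200.6]), ([144, 223, 63, 72, 2003], [176.8, 257.2])]
[('dropper', 34.0), ('flask', 18.1), ('pen', 9.1), ('swab', 15.6)]
```

```bash
python3 -c "
from plant import r, viewer
print(r.finish_job())"
```

```text
the job is handed in; nothing more can be done
None
```

I pushed both cores out to the stops in their lanes, stood the rod back in its stand and handed the job in at about 15 s; no verdict came back, and I viewed 11 pictures, one over the limit of 10.

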